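Put the cell into the under-shelf lamp

TASK

Put the big round cell into the grey holder on the back of the lamp: lift it out of the blue cradle, slide its flat end in tilted under the hood and press the spring back with it, then tip the button end down behind the end wall until the cell lies level and fully home on its rails, and let go of it. The holder can sit several millimetres either way along the lamp, so feel for the spring, do not crush it right back against its stop, never ram the cell or the gripper against the holder, and leave the mugs and the jar where they are.

Things in the scene. Friction and masses are not known exactly. Their poses are not given: they have to be found in the camera images.
- lamp: White under-shelf lamp, face down, fixed, 190 x 70 x 20 mm. Origin: centre of its underside; z up; +x along its length (roughly the robot's y). On its back a grey open holder for one cell, stuck stiffly anywhere from 7 mm to -x to 7 mm to +x of the lamp's middle (not measured). Beside the cell lie only the lamp's top (z = 20) and rails 36 mm apart, 23 mm high: room for fingers.
- middle (a point): Point in the lamp frame at (0, 0, 45.1) mm: where the seated cell's centre would be if the holder sat exactly in the middle. Call the holder's own frame H: axes as the lamp's, origin above the lamp's origin but shifted with the holder by -7 to +7 mm along x. In H the seated cell's centre is (0, 0, 45.1) mm, its button toward +x.
- spring (a joint): Sprung contact under the hood: rounded steel tip on a coil spring, on the seated cell's axis. 0 m = free, tip at x = -23.75 mm in H; grows as it is pressed back toward -x, hard stop at 0.011 (do not reach it). 2.5 N at 0, 0.6 N more per mm. 0.006 to 0.007 with the cell home; the button passes the wall only above 0.0075. It pinches the cell: pressing it down onto its rails may take 10 N.
- cell: Round cell, 34.2 mm diameter, 61.5 mm long with its button, 130 g, black with a copper-coloured band at the button end. Origin on its axis at mid length; +x along the axis to the button end. Body from x = -30.75 (flat end) to 27.25, button 10 mm diameter to x = 30.75. Lies level in the cradle.
- button (a point): Centre of the tip of the cell's button, (30.75, 0, 0) mm in the cell frame.
- flat_end (a point): Centre of the cell's flat end, (-30.75, 0, 0) mm in the cell frame.
- cradle: Blue plastic cradle, 78 x 28 x 16 mm, fixed; origin at the centre of its underside, x along its length. The cell's axis lies 25 mm above its origin, between end lips 16 mm high; narrower than the cell, so fingers can reach down on both sides.
- mug_striped: White mug with blue stripes, 84 x 112 x 89 mm, origin at the centre of its underside. Stays where it is.
- mug_green: Dark green mug, 84 x 114 x 94 mm, origin at the centre of its underside. Stays where it is.
- jar: Jar with a yellow lid and red label, 66 x 66 x 108 mm, origin at the centre of its underside. Stays where it is.
- hood_line (a point): Point in the lamp frame at (-24, 0, 73) mm (lamp, not holder). Hood of the holder, in H: front edge x = -24, back to x = -53, 28 mm wide, underside z = 73, top z = 76; behind it a wall 45 mm wide to x = -55; two cheeks beside the cell's end, inner faces 39 mm apart, x = -47 to -31, tops z = 54.
- wall_line (a point): Point in the lamp frame at (30.75, 0, 45.1) mm (lamp, not holder). End wall of the holder, in H: face x = 30.75, 6 mm thick, 32 mm wide, top z = 49. It stands 55 mm from the hood's edge, so the cell goes in flat end first, tilted about 26 degrees, sliding along its own axis over the wall and under the hood. Two rails carry and centre it; home, its lowest line is at z = 28.
Things that resemble listed ones, but are neither listed nor needed, are in the scene too. Of the things like the cell, leave any that is turquoise or yellow; of the rest the smaller one is meant.

How it is judged:
On the way, in this order (a step that is already met when the one before it is completed fails the run):
1. the cell is lifted out of the cradle (distance between cell and cradle above 0.07 m), for 0.1 s.
2. the flat end presses the spring back at least 4 mm while the button end is still more than 10 mm higher than the flat end (value of joint spring above 0.004 m and distance between flat_end and middle below 0.05 m and angle between cell's own x axis and vertical below 1.407 rad), for 0.05 s.
At the end, for the whole second after the job is handed in: The cell lies home in the lamp's holder, button toward the end wall: both its ends within 3 mm of the seated height of 45 mm above the lamp's underside, its centre within 12 mm of the lamp's middle, the spring held back 5 to 9.5 mm, the cell released and at rest (value of joint spring between 0.005 and 0.0095 m and horizontal distance between cell and lamp below 0.012 m and x of button in the frame of lamp above 0.02 m and z of button in the frame of lamp between 0.042 and 0.048 m and z of flat_end in the frame of lamp between 0.042 and 0.048 m and contact force between the fingers and cell below 0.1 N and linear speed of cell below 0.02 m/s); the robot touches nothing.
It fails at once if the contact forces between the cell and the lamp with its holder add up to more than 40 N (about 15 N of it is the spring's own grip) (contact force between cell and lamp above 40 N).
It fails at once if the spring is crushed against its hard stop (pressed back more than 10.5 mm) (value of joint spring above 0.0105 m).
It fails at once if the robot presses on the lamp or its holder with more than 40 N (contact force between any of the arm, the fingers and lamp above 40 N).
It fails at once if a mug or the jar is shifted by more than 30 mm (distance of any of mug_striped, mug_green, jar from where it was at the start of the episode above 0.03 m).
It also fails if it takes over 51 s, if anything falls off the work surface, if the arm or the gripper's body presses on something with over 40 N, if the wrist force passes 120 N, or if a joint passes its speed limit or range.

ROBOT

A 7-joint arm with a two-finger parallel gripper is mounted at the origin on a cart in front of the work surface, level with it; the furniture and walls round the work are solid. World frame = base frame: x ahead of the robot, y to its left, z up, the work surface at z = 0. Lengths are in m, angles in rad, forces in N, time in s.
With the tool pointing down it reaches from about 0.425 to 0.825 m from the base axis. Payload 3.6 kg.
Tool frame: the origin (TCP) lies midway between the tips of the shut fingers; the grasp point (between the pads) lies 19 mm behind it (grip_depth is the distance from the TCP to the grasp point, in m); z points along the fingers, y is the line along which they close (so a half turn about z gives the same grasp; the last joint's range is limited). The gripper opens to 85 mm and grips with 20 to 120 N. Pads are 22 mm wide; open, the fingers measure 114 mm over their backs; the gripper's body (76 mm by 85 mm) begins 54 mm behind the grasp point. The pads swing forward as they close: fully open they stand 13 mm farther back than shut.
Start: joints at [-1.169, 0.615, -0.013, 1.423, 0.008, 1.103, -0.04], TCP at [0.27, 0.591, 0.231] pointing down, gripper open.
Joint ranges: [-3.12, 3.12], [-0.3, 2.06], [-1.34, 1.32], [0.26, 2.42], [-1.36, 4.5], [0.01, 1.98], [-2.84, 2.84]. Speed limits (rad/s): [2.79, 2.79, 3.14, 3.14, 3.14, 3.14, 3.14].

INTERFACE

Orientations are given as [roll, pitch, yaw] about the fixed x, y, z axes, in that order (R = Rz(yaw) Ry(pitch) Rx(roll)).
In Python, from cell import * gives the robot as it stands.
- The arm moves only by the tool drive_tool, never from a script. Its argument "plan" is one flat list of numbers, 7 for each row, row after row: the turn, a rotation vector about the tool's x, y, z in degrees, then the shift along the tool's x, y, z in m, then the closure in counts, from 0 (fully open) to 255 (shut). A call has exactly 10 rows; each row shifts and turns the commanded pose from where the row before left it, along the tool's axes as they then stand; what a row does not reach is not made up. A row lasts 1/12 s, in which the tool goes at most 41.7 mm and 7.16 degrees, less where a joint would pass 70% of its speed; a pose out of reach is approached as far as the arm can. A call with a gripper value outside its range is refused whole. The fingers move at their own pace and stop on an object; "grip_force" is the grip in N (left out, the last holds). Time passes only in rows, so rows that do not move let the fingers close, or fill a call up. It gives the time, the measured TCP pose, the force, the opening and the grip force at its end, in the units of the state.
- get_state(): the state, without advancing time (a new reading comes with each control period).
- get_image(name): name is "scene" or "top"; returns a dict with "color" (384x512x3 uint8, red, green, blue), "fovy" (degrees; the focal length in pixels is half the picture's height over the tangent of half this angle, whatever the lens; pixels are square), "cx", "cy" (the principal point, pixels), "world_from_camera" (4x4, takes a point from camera to world coordinates). Camera axes: x right, y down, z forward; pixel columns grow to the right and rows downward; lengths in m; the calibration is good to about 2 mm. A picture is of the moment at which its call begins. There is no depth.
- close_job(): hands the job in; it is judged then, once.
The state is a dict: "time": time; "joint_positions": joint angles; "dq": joint speeds; "joint_efforts": joint torques, N m; "tcp_pos": TCP position; "orientation": TCP orientation; "wrist_force": force on the tool from outside, world axes, zero at the start; "torque": the same for the moment, N m; "gripper_width": opening from 0.0 (shut) to 1.0 (fully open); "grasp_force": force on a finger pad.
Only numpy, scipy, OpenCV 4.12 (cv2) and the standard library are available. Lean on these libraries where they do the work, as an engineer would, in place of code of your own. Each camera call takes 0.05 s, during which the arm holds its last target. There are 200 camera calls.

## Working session

There is one attempt and no reset: what is moved stays moved. The work goes in short steps, Python scripts to look and compute and a tool call to move; the robot and the scene stay as the last step left them, time stands still between calls to the robot, and variables do not carry over. Pictures are saved under pics/ and viewed, at most 10 in all, crops included, and the job is handed in when it is done.

Besides the shell and the picture viewer there is one more tool, called after "Request:" in YAML: its name, and indented under it one key for each argument. drive_tool: Moves the arm, as the interface text tells. Its arguments: {"type":"object","properties":{"plan":{"type":"array","items":{"type":"number"}},"grip_force":{"type":"number"}},"required":["plan"]}

```bash
ls; mkdir -p pics
python3 - <<'E'
from cell import *
import cv2
print(get_state())
for n in("scene","top"):
    im=get_image(n); cv2.imwrite(f"pics/{n}0.png",im["color"][:,:,::-1]); print(n,im["fovy"],im["cx"],im["cy"],im["world_from_camera"])
E
```

```text
pics
{'time': 0.0, 'joint_positions': array([-1.16847173,  0.61591009, -0.01266345,  1.42495381,  0.00813217,
        1.10338481, -0.04041254]), 'dq': array([-0.00095654, -0.00065369, -0.00128482,  0.00192924,  0.00081433,
        0.00069807,  0.00079542]), 'joint_efforts': array([ 1.11582318e-03, -4.69210839e+01,  2.59324322e-01, -1.71038550e+01,
        9.98392497e-03,  9.48949484e-03,  2.98011669e-07]), 'tcp_pos': array([0.26992156, 0.59044186, 0.23012575]), 'orientation': array([-3.13898749e+00,  4.00242627e-05,  2.71287549e+00]), 'wrist_force': array([-0.13373754,  0.15728393,  0.15470097]), 'torque': array([ 0.01345936, -0.00687928,  0.04249729]), 'grasp_force': 0.0, 'gripper_width': 1.000654317349779}
scene 53.972502496199596 261.4308403217442 194.79185850527762 [[ 0.45069556 -0.39450077  0.80077628 -0.20381366]
 [-0.89253758 -0.21503892  0.39640248 -0.43608546]
 [ 0.01581698 -0.89337976 -0.44902385  0.5195711 ]
 [ 0.          0.          0.          1.        ]]
top 48.51493438351195 261.595449562833 195.61305784263834 [[-0.00329342 -0.98647866  0.1638567   0.34215782]
 [-0.99996036  0.00460429  0.00762096 -0.06511833]
 [-0.00827236 -0.1638251  -0.98645471  1.33095191]
 [ 0.          0.          0.          1.        ]]
```

View pics/scene0.png

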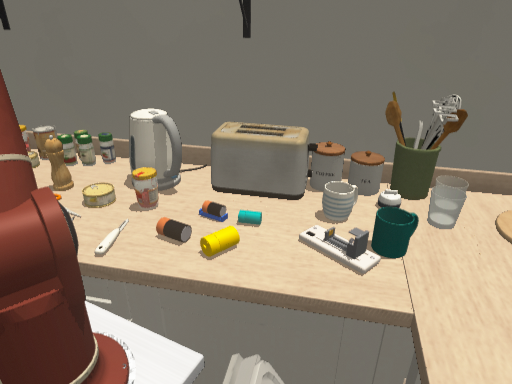

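View pics/top0.png

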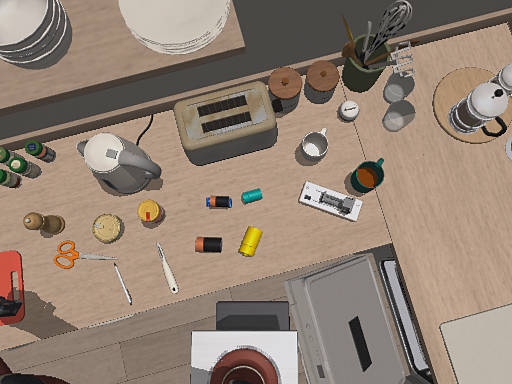

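The scene view shows the small cell in the blue cradle at (214,210) and the lamp at (340,247). In the top view they are at (219,202) and (330,202). The larger lookalike at (209,244) and the turquoise and yellow ones stay where they are. Next I'll zoom in.

Run:
```python
import cv2,numpy as np
t=cv2.imread("pics/top0.png");s=cv2.imread("pics/scene0.png")
f=lambda a,k:cv2.resize(a,None,fx=k,fy=k,interpolation=cv2.INTER_CUBIC)
a=f(t[170:230,290:380],8)[:, :720]; cv2.imwrite("pics/c1.png",a)
b=np.zeros((600,800,3),np.uint8)
x=f(t[185:220,195:245],8);b[:280,:400]=x
x=f(s[190:230,190:240],8)[:280];b[:280,400:]=x
x=f(s[220:273,295:385],6);b[282:600,:540]=x[:318]
cv2.imwrite("pics/c2.png",b)
```

```text
(no output)
```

View pics/c1.png

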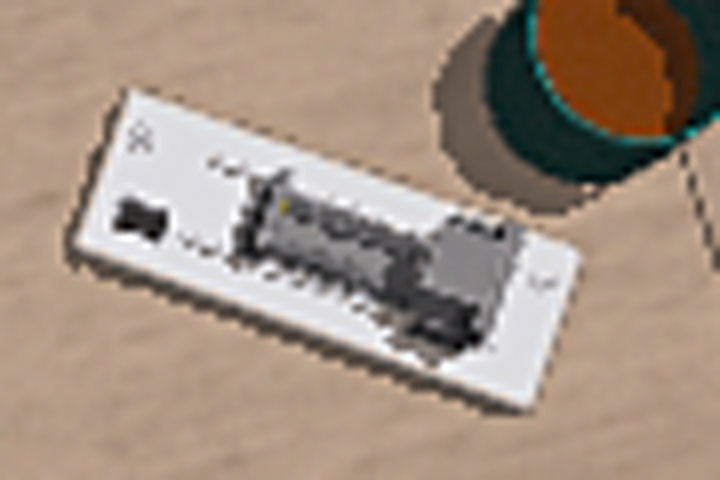

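View pics/c2.png

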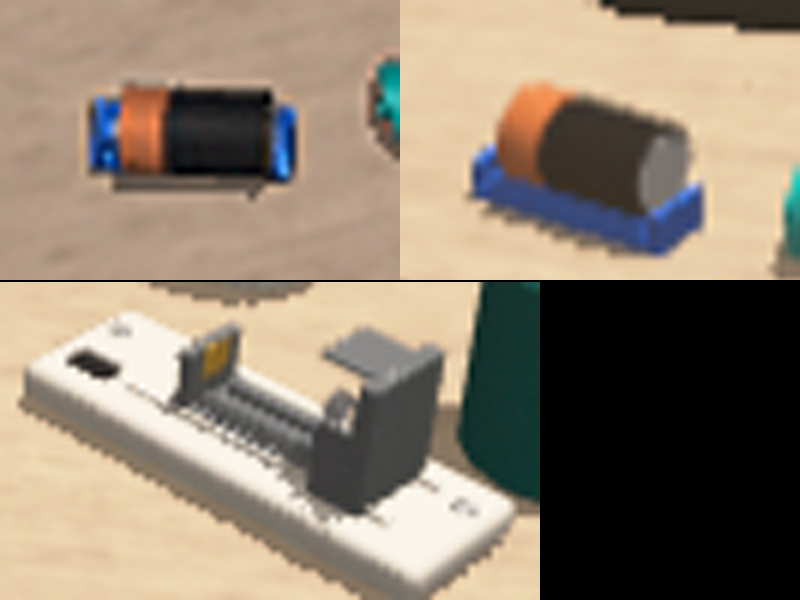

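The crops show copper/button ends facing left (+y), with the wall on the lamp's left and the hood on its right. So lamp +x and cell +x both run roughly along +y, and the lamp is turned about 20°. Next I'll measure both.

```bash
cat > h.py <<'E'
import numpy as np,cv2
from scipy.spatial.transform import Rotation as R
from cell import *
def ray(im,p,z):
    f=im["color"].shape[0]/2/np.tan(np.radians(im["fovy"]/2)); T=im["world_from_camera"]
    d=T[:3,:3]@[(p[0]-im["cx"])/f,(p[1]-im["cy"])/f,1.]
    return T[:3,3]+d*(z-T[2,3])/d[2]
def proj(im,P):
    f=im["color"].shape[0]/2/np.tan(np.radians(im["fovy"]/2)); T=im["world_from_camera"]
    c=T[:3,:3].T@(np.array(P)-T[:3,3]); return np.array([im["cx"]+f*c[0]/c[2],im["cy"]+f*c[1]/c[2]])
def biggest(m,box):
    k=np.zeros_like(m);x0,y0,x1,y1=box;k[y0:y1,x0:x1]=m[y0:y1,x0:x1]
    c=max(cv2.findContours(k,cv2.RETR_EXTERNAL,cv2.CHAIN_APPROX_NONE)[0],key=cv2.contourArea)
    return c
E
python3 - <<'E'
from h import *
np.set_printoptions(precision=4,suppress=True)
t=get_image("top");s=get_image("scene")
for nm,im,bl,bc in(("top",t,(295,175,368,228),(200,190,240,215)),("scene",s,(295,222,382,272),(194,196,233,226))):
    hsv=cv2.cvtColor(im["color"],cv2.COLOR_RGB2HSV); H,S,V=cv2.split(hsv)
    cop=((H<16)&(S>130)&(V>90)).astype(np.uint8); blue=((H>100)&(H<130)&(S>120)).astype(np.uint8)
    blk=((V<75)&(S<150)).astype(np.uint8)
    for n,m in(("copper",cop),("blue",blue),("black",blk)):
        x0,y0,x1,y1=bc;ys,xs=np.nonzero(m[y0:y1,x0:x1]);print(nm,n,len(xs),xs.mean()+x0,ys.mean()+y0,xs.min()+x0,xs.max()+x0,ys.min()+y0,ys.max()+y0)
    m=cv2.morphologyEx(cop|blk,cv2.MORPH_OPEN,np.ones((3,3)))
    r=cv2.minAreaRect(biggest(m,bc));print(nm,"cell rect",r)
    if nm=="top":
        c=ray(im,r[0],.025);print("cell",c); b=cv2.boxPoints(r);print(np.array([ray(im,p,.025) for p in b]))
    m=((S<45)&(V>(200 if nm=="top" else 190))).astype(np.uint8)
    c=cv2.convexHull(biggest(cv2.morphologyEx(m,cv2.MORPH_OPEN,np.ones((2,2))),bl));r=cv2.minAreaRect(c);print(nm,"lamp",r)
    if nm=="top":
        b=np.array([ray(im,p,.02) for p in cv2.boxPoints(r)]);print(b,"centre",b.mean(0),np.linalg.norm(b[0]-b[1]),np.linalg.norm(b[1]-b[2]))
        d=b[1]-b[2] if np.linalg.norm(b[0]-b[1])<.1 else b[0]-b[1]; print("yaw",np.degrees(np.arctan2(d[1],d[0])))
E
```

```text
top copper 56 212.30357142857142 200.375 210 215 196 206
top blue 50 218.36 202.12 206 231 197 207
top black 140 221.7642857142857 201.25 206 231 196 207
top cell rect ((219.0, 201.0), (10.0, 18.0), 90.0)
cell [0.5428 0.0772 0.025 ]
[[0.5586 0.1054 0.025 ]
 [0.5584 0.0494 0.025 ]
 [0.527  0.0491 0.025 ]
 [0.5272 0.1049 0.025 ]]
top lamp ((323.7478942871094, 198.5892333984375), (42.67865753173828, 20.69952392578125), 19.79887580871582)
[[ 0.5421 -0.1749  0.02  ]
 [ 0.6037 -0.198   0.02  ]
 [ 0.5572 -0.3219  0.02  ]
 [ 0.4963 -0.2981  0.02  ]] centre [ 0.5498 -0.2482  0.02  ] 0.06580078449723203 0.1323804936647881
yaw 69.44227755947988
scene copper 60 205.53333333333333 205.53333333333333 202 211 201 212
scene blue 98 213.3877551020408 215.78571428571428 199 226 209 221
scene black 141 214.1063829787234 209.12765957446808 207 222 203 216
scene cell rect ((211.4488983154297, 207.8905029296875), (19.052175521850586, 11.277521133422852), 19.98310661315918)
scene lamp ((327.4394836425781, 240.19424438476562), (52.35449981689453, 17.478103637695312), 28.610462188720703)
```

```bash
cat > m.py <<'E'
from h import *
np.set_printoptions(precision=4,suppress=True)
t=get_image("top");s=get_image("scene")
k=4
for nm,im,bc in(("top",t,(200,190,240,215)),("scene",s,(194,196,233,226))):
    x0,y0,x1,y1=bc; c=cv2.resize(im["color"][y0:y1,x0:x1],None,fx=k,fy=k,interpolation=cv2.INTER_CUBIC)
    H,S,V=cv2.split(cv2.cvtColor(c,cv2.COLOR_RGB2HSV))
    up=lambda p:(np.array(p)+.5)/k-.5+[x0,y0]
    cop=((H<16)&(S>130)&(V>90))
    ys,xs=np.nonzero(cop); print(nm,"copper c",up([xs.mean(),ys.mean()]),"ext",up([xs.min(),ys.min()]),up([xs.max(),ys.max()]))
    if nm=="top":
        bl=((H>100)&(H<130)&(S>120)&(V>60)); mid=(219-x0)*k
        ys,xs=np.nonzero(bl); L=xs<mid-20; Rr=xs>mid+20
        l=up([xs[L].mean(),ys[L].mean()]);r=up([xs[Rr].mean(),ys[Rr].mean()]);a,b=ray(im,l,.013),ray(im,r,.013)
        print("lips",a,b,np.linalg.norm(a-b),"mid",(a+b)/2,"yaw",np.degrees(np.arctan2(*(a-b)[1::-1])))
    blk=((V<75)&(S<150)); m=cv2.morphologyEx((cop|blk).astype(np.uint8),cv2.MORPH_OPEN,np.ones((9,9)))
    r=cv2.minAreaRect(biggest(m,(0,0,c.shape[1],c.shape[0]))); bx=[up(p) for p in cv2.boxPoints(r)]
    print("cell",up(r[0]),r[1],r[2]); 
    if nm=="top":
        print(ray(im,up(r[0]),.027))
        x0,y0,x1,y1=295,175,368,228; c=cv2.resize(im["color"][y0:y1,x0:x1],None,fx=k,fy=k,interpolation=cv2.INTER_CUBIC)
        S,V=cv2.split(cv2.cvtColor(c,cv2.COLOR_RGB2HSV))[1:]
        m=((S<45)&(V>195)).astype(np.uint8); m=cv2.morphologyEx(m,cv2.MORPH_OPEN,np.ones((5,5)))
        pts=np.argwhere(m)[:,::-1].astype(np.float32); r=cv2.minAreaRect(pts)
        b=np.array([ray(im,up(p),.02) for p in cv2.boxPoints(r)]);ctr=b.mean(0)
        e=[b[0]-b[1],b[1]-b[2]]; d=max(e,key=np.linalg.norm); d*=np.sign(d[1])
        print("lamp centre",ctr,[np.linalg.norm(v) for v in e],"yaw",np.degrees(np.arctan2(d[1],d[0])))
E
python3 m.py
```

```text
top copper c [212.4578 200.5545] ext [209.625 195.625] [215.625 205.875]
lips [0.5427 0.1142 0.013 ] [0.5394 0.0442 0.013 ] 0.0701161479316395 mid [0.541  0.0792 0.013 ] yaw 87.30297344104075
cell [219.   200.75] (39.0, 75.0) 90.0
[0.5432 0.077  0.027 ]
lamp centre [ 0.5439 -0.2701  0.02  ] [np.float64(0.06702583384660762), np.float64(0.1869105490832837)] yaw 69.58425070118176
scene copper c [205.551  205.4635] ext [201.875 200.375] [210.875 212.125]
cell [211.3626 207.9902] (77.29092407226562, 47.27891540527344) 19.885164260864258
```

```bash
cat >> h.py <<'E'
LC=np.array([.5439,-.2701,0]);LY=np.radians(69.6)
RL=R.from_euler("z",LY).as_matrix()
E
python3 - <<'E'
from h import *
np.set_printoptions(precision=1,suppress=True)
s=get_image("scene");t=get_image("top")
S=lambda X,Y:np.array([(X+.5)/6-.5+295,(Y-282+.5)/6-.5+220])
T=lambda X,Y:np.array([(X+.5)/8-.5+290,(Y+.5)/8-.5+170])
L=lambda im,p,z:1e3*(RL.T@(ray(im,p,z)-LC))
for n,p,z in(("hood f1",(322,354),.076),("hood f2",(367,327),.076),("back r",(442,347),.076),("back l",(375,378),.076),("wall out l",(178,350),.049),("wall in l",(190,358),.049),("wall r",(240,325),.049)): print("scene",n,L(s,S(*p),z))
for p,z in((25,375),.02),((420,590),.02),((515,505),.02),((125,315),.02): print("scene lamp corner",L(s,S(*p),z))
for n,p,z in(("hood f1",(440,215),.076),("hood f2",(428,285),.076),("hood b1",(522,230),.076),("wall",(265,180),.049),("wall2",(240,250),.049),("yellow",(285,205),.045)): print("top",n,L(t,T(*p),z))
# brightness profiles along lamp x through y=0 lines
for nm,im,z in(("top",t,.076),("top",t,.049),("scene",s,.076),("scene",s,.049)):
    g=cv2.cvtColor(im["color"],cv2.COLOR_RGB2GRAY).astype(np.float32); xs=np.arange(-66,52,2)
    out=[]
    for x in xs:
        P=[proj(im,LC+RL@np.array([x,y,z*1e3])/1e3) for y in(-8,-4,0,4,8)]
        P=np.array(P,np.float32); out.append(cv2.remap(g,P[:,0].reshape(1,-1),P[:,1].reshape(1,-1),cv2.INTER_LINEAR).mean())
    print(nm,z,[f"{x}:{o:.0f}" for x,o in zip(xs,out)])
E
```

```text
scene hood f1 [-32.1  16.2  76. ]
scene hood f2 [-32.1 -12.4  76. ]
scene back r [-58.9 -21.5  76. ]
scene back l [-54.6  15.2  76. ]
scene wall out l [30.5 18.2 49. ]
scene wall in l [23.7 19.2 49. ]
scene wall r [ 25.9 -15.3  49. ]
scene lamp corner [87.3 41.7 20. ]
scene lamp corner [-99.5  40.7  20. ]
scene lamp corner [-94.5 -29.6  20. ]
scene lamp corner [ 90.7 -25.4  20. ]
top hood f1 [-29.4 -14.2  76. ]
top hood f2 [-33.6  12.3  76. ]
top hood b1 [-59.8 -19.3  76. ]
top wall [ 34.1 -10.   49. ]
top wall2 [34.3 18.8 49. ]
top yellow [23.5 -4.3 45. ]
top 0.076 ['-66:224', '-64:224', '-62:196', '-60:143', '-58:132', '-56:138', '-54:132', '-52:131', '-50:132', '-48:133', '-46:133', '-44:133', '-42:132', '-40:132', '-38:133', '-36:133', '-34:136', '-32:134', '-30:118', '-28:125', '-26:126', '-24:122', '-22:118', '-20:126', '-18:139', '-16:147', '-14:143', '-12:140', '-10:135', '-8:137', '-6:143', '-4:142', '-2:141', '0:138', '2:130', '4:136', '6:136', '8:139', '10:138', '12:144', '14:151', '16:144', '18:139', '20:140', '22:143', '24:142', '26:145', '28:140', '30:127', '32:102', '3
[... 1239 characters left out ...]
4:122', '36:121', '38:121', '40:120', '42:120', '44:120', '46:120', '48:120', '50:120']
scene 0.049 ['-66:70', '-64:69', '-62:69', '-60:69', '-58:70', '-56:69', '-54:70', '-52:69', '-50:67', '-48:66', '-46:64', '-44:74', '-42:90', '-40:99', '-38:100', '-36:109', '-34:124', '-32:130', '-30:154', '-28:187', '-26:208', '-24:216', '-22:218', '-20:218', '-18:219', '-16:219', '-14:218', '-12:219', '-10:218', '-8:218', '-6:219', '-4:218', '-2:218', '0:219', '2:217', '4:217', '6:217', '8:211', '10:200', '12:177', '14:160', '16:145', '18:127', '20:112', '22:108', '24:123', '26:137', '28:153', '30:172', '32:197', '34:214', '36:215', '38:214', '40:216', '42:215', '44:215', '46:217', '48:215', '50:216']
```

Run:
```python
from h import *
s=get_image("scene");t=get_image("top")
def prof(nm,im,xs,ys,z,ax):
    g=cv2.cvtColor(im["color"],cv2.COLOR_RGB2GRAY).astype(np.float32)
    X,Y=np.meshgrid(xs,ys); P=np.array([[proj(im,LC+RL@np.array([x,y,z])/1e3) for x in xs] for y in ys],np.float32)
    v=cv2.remap(g,P[...,0],P[...,1],cv2.INTER_LINEAR).mean(1-ax if ax==1 else 1)
    print(nm,z,[f"{a}:{o:.0f}" for a,o in zip(ys,v)])
yy=np.arange(-40,42,2)
for nm,im in(("top",t),("scene",s)):
    prof(nm+" hood",im,[-38,-42,-46,-50],yy,76,0)
    prof(nm+" walltop",im,[28,30],yy[6:-6],49,0)
    for x in(-80,-75,60): prof(nm+f" lamp{x}",im,[x,x-4],np.r_[-44:-26:2,26:46:2],20,0)
```

```text
top hood 76 ['-40:95', '-38:94', '-36:92', '-34:92', '-32:89', '-30:87', '-28:115', '-26:154', '-24:158', '-22:155', '-20:190', '-18:173', '-16:119', '-14:92', '-12:118', '-10:132', '-8:132', '-6:132', '-4:132', '-2:132', '0:132', '2:132', '4:132', '6:133', '8:134', '10:139', '12:135', '14:92', '16:61', '18:55', '20:56', '22:57', '24:70', '26:75', '28:46', '30:39', '32:71', '34:109', '36:138', '38:164', '40:184']
top walltop 49 ['-28:143', '-26:188', '-24:217', '-22:225', '-20:228', '-18:209', '-16:157', '-14:129', '-12:101', '-10:121', '-8:127', '-6:108', '-4:98', '-2:102', '0:119', '2:120', '4:107', '6:99', '8:109', '10:133', '12:126', '14:109', '16:55', '18:37', '20:69', '22:116', '24:159', '26:206', '28:228']
top lamp-80 20 ['-44:126', '-42:155', '-40:170', '-38:165', '-36:157', '-34:162', '-32:199', '-30:220', '-28:223', '26:222', '28:225', '30:225', '32:205', '34:147', '36:92', '38:81', '40:118', '42:157', '44:163']
top lamp-75 20 ['-44:87', '-42:111', '-40:160', '-38:170', '-36:158', '-34:162', '-32:198', '-30:222', '-28:225', '26:222', '28:225', '30:227', '32:203', '34:144', 
[... 947 characters left out ...]
 '18:167', '20:180', '22:196', '24:228', '26:244', '28:245']
scene lamp-80 20 ['-44:41', '-42:41', '-40:42', '-38:54', '-36:79', '-34:115', '-32:166', '-30:215', '-28:239', '26:245', '28:245', '30:243', '32:239', '34:228', '36:208', '38:174', '40:143', '42:126', '44:117']
scene lamp-75 20 ['-44:41', '-42:42', '-40:49', '-38:73', '-36:98', '-34:127', '-32:171', '-30:217', '-28:239', '26:245', '28:245', '30:243', '32:239', '34:228', '36:208', '38:177', '40:149', '42:128', '44:118']
scene lamp60 20 ['-44:177', '-42:176', '-40:179', '-38:182', '-36:178', '-34:174', '-32:179', '-30:185', '-28:190', '26:244', '28:245', '30:243', '32:239', '34:227', '36:203', '38:172', '40:149', '42:131', '44:121']
```

```bash
cat >> h.py <<'E'
np.set_printoptions(precision=4,suppress=True)
def pose(st=None):
    st=st or get_state(); return np.array(st["tcp_pos"]),R.from_euler("xyz",st["orientation"])
def plan(p1,r1,n,p0=None,r0=None):
    """print n rows from the present pose to p1,r1 (tool frame: turn deg, shift m)"""
    if p0 is None: p0,r0=pose()
    w=(r0.inv()*r1).as_rotvec(); step=R.from_rotvec(w/n); r=r0
    for i in range(n):
        d=r.inv().apply((np.array(p1)-p0)/n); r=r*step
        print(", ".join(f"{v:.2f}" for v in np.degrees(w/n)),"|",", ".join(f"{v:.4f}" for v in d))
def down(yawdeg,tilt=0):
    """tool x along heading yaw, raised by tilt deg"""
    c=np.radians(yawdeg);t=np.radians(tilt)
    x=np.array([np.cos(c)*np.cos(t),np.sin(c)*np.cos(t),np.sin(t)]);y=np.array([np.sin(c),-np.cos(c),0]);return R.from_matrix(np.c_[x,y,np.cross(x,y)])
E
python3 - <<'E'
from h import *
t=get_image("top");s=get_image("scene")
def line(im,p): a=im["world_from_camera"][:3,3];d=ray(im,p,0)-a;return a,d/np.linalg.norm(d)
for p,q in(((219,200.75),(211.36,207.99)),((212.46,200.55),(205.55,205.46))):
    a,u=line(t,p);b,v=line(s,q);k=np.linalg.lstsq(np.c_[u,-v],b-a,rcond=None)[0];print(a+k[0]*u,b+k[1]*v)
plan([.5423,.083,.13],down(87.3),20)
E
```

```text
[0.5433 0.0771 0.0264] [0.5395 0.0826 0.0265]
[0.5437 0.0971 0.0289] [0.5402 0.1019 0.0289]
-0.00, -0.00, 3.41 | -0.0229, -0.0175, 0.0051
-0.00, -0.00, 3.41 | -0.0239, -0.0161, 0.0051
-0.00, -0.00, 3.41 | -0.0248, -0.0146, 0.0051
-0.00, -0.00, 3.41 | -0.0257, -0.0131, 0.0051
-0.00, -0.00, 3.41 | -0.0264, -0.0116, 0.0051
-0.00, -0.00, 3.41 | -0.0270, -0.0100, 0.0051
-0.00, -0.00, 3.41 | -0.0276, -0.0083, 0.0051
-0.00, -0.00, 3.41 | -0.0280, -0.0067, 0.0051
-0.00, -0.00, 3.41 | -0.0284, -0.0050, 0.0051
-0.00, -0.00, 3.41 | -0.0286, -0.0033, 0.0051
-0.00, -0.00, 3.41 | -0.0288, -0.0016, 0.0051
-0.00, -0.00, 3.41 | -0.0288, 0.0001, 0.0051
-0.00, -0.00, 3.41 | -0.0288, 0.0018, 0.0051
-0.00, -0.00, 3.41 | -0.0286, 0.0035, 0.0051
-0.00, -0.00, 3.41 | -0.0283, 0.0052, 0.0051
-0.00, -0.00, 3.41 | -0.0280, 0.0069, 0.0051
-0.00, -0.00, 3.41 | -0.0275, 0.0085, 0.0051
-0.00, -0.00, 3.41 | -0.0270, 0.0102, 0.0051
-0.00, -0.00, 3.41 | -0.0263, 0.0117, 0.0051
-0.00, -0.00, 3.41 | -0.0256, 0.0133, 0.0051
```

Request:
drive_tool:
  plan: [0, 0, 3.4, -0.023, -0.0175, 0, 0, 0, 0, 3.4, -0.024, -0.016, 0, 0, 0, 0, 3.4, -0.025, -0.0145, 0, 0, 0, 0, 3.4, -0.0255, -0.013, 0, 0, 0, 0, 3.4, -0.0265, -0.0115, 0, 0, 0, 0, 3.4, -0.027, -0.01, 0, 0, 0, 0, 3.4, -0.0275, -0.0085, 0, 0, 0, 0, 3.4, -0.028, -0.0065, 0, 0, 0, 0, 3.4, -0.0285, -0.005, 0, 0, 0, 0, 3.4, -0.0285, -0.0035, 0, 0]

```text
time: 1.43
tcp_pos: [0.4071, 0.3361, 0.2316]
orientation: [3.141, -0.0, 2.117]
wrist_force: [0.8, 0.3, 0.5]
gripper_width: 1.0
grasp_force: 0.0
```

Request:
drive_tool:
  plan: [0, 0, 3.4, -0.029, -0.0015, 0.005, 0, 0, 0, 3.4, -0.029, 0, 0.005, 0, 0, 0, 3.4, -0.029, 0.002, 0.01, 0, 0, 0, 3.4, -0.0285, 0.0035, 0.01, 0, 0, 0, 3.4, -0.0285, 0.005, 0.01, 0, 0, 0, 3.4, -0.028, 0.007, 0.015, 0, 0, 0, 3.4, -0.0275, 0.0085, 0.015, 0, 0, 0, 3.4, -0.027, 0.01, 0.015, 0, 0, 0, 3.4, -0.0265, 0.0115, 0.015, 0, 0, 0, 3.4, -0.0255, 0.0135, 0.015, 0]

```text
time: 2.27
tcp_pos: [0.5438, 0.0816, 0.1158]
orientation: [3.141, -0.0, 1.523]
wrist_force: [-0.1, 0.2, 0.6]
gripper_width: 0.999
grasp_force: 0.0
```

Run:
```python
from h import *
st=get_state();print(st["tcp_pos"],st["orientation"],st["joint_positions"])
plan([.542,.084,.075],down(87.3),5)
plan([.542,.084,.007],down(87.3),8,np.array([.542,.084,.075]),down(87.3))
```

```text
[0.5438 0.0816 0.1158] [ 3.141  -0.0003  1.5235] [-0.3747  0.6191  0.2884  1.8537 -0.258   0.7046  0.0133]
0.01, -0.00, -0.00 | 0.0005, -0.0004, 0.0082
0.01, -0.00, -0.00 | 0.0005, -0.0004, 0.0082
0.01, -0.00, -0.00 | 0.0005, -0.0004, 0.0082
0.01, -0.00, -0.00 | 0.0005, -0.0004, 0.0082
0.01, -0.00, -0.00 | 0.0005, -0.0004, 0.0082
0.00, 0.00, 0.00 | 0.0000, 0.0000, 0.0085
0.00, 0.00, 0.00 | 0.0000, 0.0000, 0.0085
0.00, 0.00, 0.00 | 0.0000, 0.0000, 0.0085
0.00, 0.00, 0.00 | 0.0000, 0.0000, 0.0085
0.00, 0.00, 0.00 | 0.0000, 0.0000, 0.0085
0.00, 0.00, 0.00 | 0.0000, 0.0000, 0.0085
0.00, 0.00, 0.00 | 0.0000, 0.0000, 0.0085
0.00, 0.00, 0.00 | 0.0000, 0.0000, 0.0085
```

Request:
drive_tool:
  plan: [0, 0, 0, 0.0025, -0.002, 0.0136, 0, 0, 0, 0, 0, 0, 0.0136, 0, 0, 0, 0, 0, 0, 0.0136, 0, 0, 0, 0, 0, 0, 0.0136, 0, 0, 0, 0, 0, 0, 0.0136, 0, 0, 0, 0, 0, 0, 0.0136, 0, 0, 0, 0, 0, 0, 0.0136, 0, 0, 0, 0, 0, 0, 0.0136, 60, 0, 0, 0, 0, 0, 0, 120, 0, 0, 0, 0, 0, 0, 120]
  grip_force: 40

```text
time: 3.1
tcp_pos: [0.5411, 0.0853, 0.0072]
orientation: [-3.141, 0.0, 1.526]
wrist_force: [-0.1, 0.7, 0.6]
gripper_width: 0.603
grasp_force: 0.0
```

Request:
drive_tool:
  plan: [0, 0, 0, 0, 0, 0, 140, 0, 0, 0, 0, 0, 0, 160, 0, 0, 0, 0, 0, 0, 180, 0, 0, 0, 0, 0, 0, 200, 0, 0, 0, 0, 0, 0, 230, 0, 0, 0, 0, 0, 0, 255, 0, 0, 0, 0, 0, 0, 255, 0, 0, 0, 0, 0, 0, 255, 0, 0, 0, 0, 0, 0, 255, 0, 0, 0, 0, 0, 0, 255]
  grip_force: 60

```text
time: 3.93
tcp_pos: [0.5412, 0.0855, 0.0087]
orientation: [3.141, -0.001, 1.526]
wrist_force: [-3.0, -1.0, 6.8]
gripper_width: 0.381
grasp_force: 59.3
```

Request:
drive_tool:
  plan: [0, 0, 0, 0, 0, -0.006, 255, 0, 0, 0, 0, 0, -0.012, 255, 0, 0, 0, 0, 0, -0.016, 255, 0, 0, 0, 0, 0, -0.016, 255, 0, 0, 0, 0, 0, -0.016, 255, 0, 0, 0, 0, 0, -0.016, 255, 0, 0, 0, 0, 0, -0.016, 255, 0, 0, 0, 0, 0, -0.016, 255, 0, 0, 0, 0, 0, -0.016, 255, 0, 0, 0, 0, 0, 0, 255]
  grip_force: 70

```text
time: 4.77
tcp_pos: [0.5437, 0.0853, 0.1414]
orientation: [3.134, -0.001, 1.526]
wrist_force: [-0.4, 0.6, -1.6]
gripper_width: 0.376
grasp_force: 69.5
```

Run:
```python
from h import *
im=get_image("scene");st=get_state();print(st["tcp_pos"],st["orientation"],st["grasp_force"])
p=proj(im,st["tcp_pos"]);print(p);t=get_image("top")
c=im["color"];x,y=p.astype(int);a=cv2.resize(c[y-45:y+30,x-50:x+50],None,fx=7,fy=7,interpolation=cv2.INTER_CUBIC)
cv2.imwrite("pics/lift.png",a[:,:,::-1]);print(x,y)
```

```text
[0.5427 0.0854 0.1396] [ 3.1365 -0.001   1.526 ] 69.52251076698303
[209.2322 168.8123]
209 168
```

View pics/lift.png

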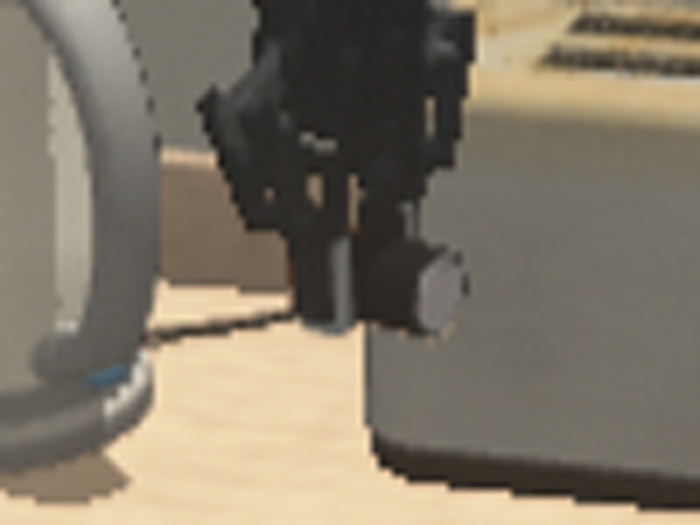

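The picture shows the cell held roughly level, with its grey flat face centred near crop (442,290), i.e. full-frame pixel (222,164). Intersecting that ray with the grip plane gives the flat end in the tool frame.

Run:
```python
from h import *
im=get_image("scene");p,r=pose();M=r.as_matrix()
H,S,V=cv2.split(cv2.cvtColor(im["color"],cv2.COLOR_RGB2HSV))
g=((V>105)&(V<200)&(S<60)); sub=(im["color"][155:175,212:232].astype(int)); print(sub.sum(2)[::1]//3)
for q in((221.7,164),):
    a=im["world_from_camera"][:3,3];d=ray(im,q,0)-a;y=M[:,1]
    P=a+d*((p-a)@y)/(d@y); print(P,"tool frame",1e3*M.T@(P-p))
```

```text
[[ 39  40  40  41  51  97 109 109 110 108 107 108 108 109 109 108 108 108
  108 107]
 [ 39  40  40  40  48  97 110 110 109 108 107 107 108 107 106 108 108 106
  105 106]
 [ 38  39  40  41  46  96 108 108 107 107 109 108 108 106 106 106 108 107
  106 106]
 [ 38  38  39  46  49  81 109 109 108 108 107 107 108 107 105 105 106 107
  106 106]
 [ 38  39  45  47  47  57  72  73  70  73 107 108 107 107 106 106 105 107
  107 108]
 [ 38  42  48  47  47  48  47  47  46  44  77  72 105 106 106 106 104 106
  106 105]
 [ 40  44  45  47  47  46  47  53  88  94 103  91  69 105 106 105 105 106
  107 108]
 [ 43  45  46  45  45  45  46  67 109 103 116 110  69 106 104 105 106 106
  105 108]
 [ 44  43  44  43  45  44  48  88 105 112 116 115 100 106 105 105 106 106
  104 106]
 [ 41  42  41  43  43  46  66 111 113 117 116 116 115 105 104 105 105 105
  104 104]
 [ 42  41  39  41  43  49  98 117 118 117 117 117 117 106 104 105 105 104
  104 106]
 [ 38  40  39  40  42  48 102 116 118 117 116 115 103 105 105 104 104 103
  104 105]
 [ 38  39  41  40  40  47  98 117 118 117 117 117 129 104 105 105 105 105
  106 106]
 [ 37  40  39  38  40  46  99 117 118 118 117 118 139 106 105 107 107 107
  107 106]
 [ 38  40  39  39  42  45  88 117 118 118 115 105 116 104 105 106 106 106
  105 106]
 [ 46  39  40  38  40  42  77 117 118 117 117 127 105 104 103 104 106 105
  106 104]
 [ 91  93  98  59  40  41  55  94 114 114 142 117 106 104 103 104 105 103
  104 104]
 [104 107 110  99  94  96  99  74 108 116 123 108 107 106 105 106 106 107
  105 104]
 [105 108 108 109 109 109 111  99 107 112 109 108 107 106 105 105 107 106
  106 105]
 [105 107 108 109 109 109 109 109 108 108 108 108 107 106 106 107 107 106
  105 104]]
[0.539  0.0443 0.1624] tool frame [-41.08    -0.     -25.0534]
```

```bash
cat >> h.py <<'E'
A=-.0385;D=-.0167;HX=-.0065;HY=.0003
def tcp_for(fx,fz,th):
    """TCP pose that puts the flat end at (fx,fz) mm in H at tilt th deg"""
    r=down(np.degrees(LY),th); F=LC+RL@np.array([HX+fx/1e3,HY,fz/1e3]); return F-r.apply([A,0,D]),r
def where():
    """flat end in H (mm), tilt, and lateral, assuming A,D; wrist force in lamp axes"""
    st=get_state();p,r=pose(st); f=1e3*(RL.T@(p+r.apply([A,0,D])-LC))-1e3*np.array([HX,HY,0]); u=RL.T@r.as_matrix()[:,0]
    print("t %.2f F_H %s tilt %.2f yawerr %.2f F_lamp %s grip %.1f w %.3f"%(st["time"],f.round(2),np.degrees(np.arcsin(u[2])),np.degrees(np.arctan2(u[1],u[0])),(RL.T@st["wrist_force"]).round(2),st["grasp_force"],st["gripper_width"]))
E
python3 - <<'E'
from h import *
u=np.array([np.cos(np.radians(22)),np.sin(np.radians(22))])
f=np.array([-32.25,45.1])+70*u;p,r=tcp_for(*f,22);print(p)
plan(p,r,20)
E
```

```text
[ 0.5674 -0.2062  0.0703]
-0.17, 1.09, 0.88 | -0.0145, 0.0020, 0.0034
-0.17, 1.09, 0.88 | -0.0145, 0.0022, 0.0031
-0.17, 1.09, 0.88 | -0.0146, 0.0024, 0.0028
-0.17, 1.09, 0.88 | -0.0146, 0.0026, 0.0025
-0.17, 1.09, 0.88 | -0.0146, 0.0028, 0.0023
-0.17, 1.09, 0.88 | -0.0146, 0.0031, 0.0020
-0.17, 1.09, 0.88 | -0.0145, 0.0033, 0.0017
-0.17, 1.09, 0.88 | -0.0145, 0.0035, 0.0015
-0.17, 1.09, 0.88 | -0.0145, 0.0037, 0.0012
-0.17, 1.09, 0.88 | -0.0145, 0.0039, 0.0009
-0.17, 1.09, 0.88 | -0.0144, 0.0042, 0.0007
-0.17, 1.09, 0.88 | -0.0144, 0.0044, 0.0004
-0.17, 1.09, 0.88 | -0.0143, 0.0046, 0.0002
-0.17, 1.09, 0.88 | -0.0142, 0.0048, -0.0001
-0.17, 1.09, 0.88 | -0.0141, 0.0050, -0.0004
-0.17, 1.09, 0.88 | -0.0141, 0.0052, -0.0006
-0.17, 1.09, 0.88 | -0.0140, 0.0055, -0.0009
-0.17, 1.09, 0.88 | -0.0139, 0.0057, -0.0011
-0.17, 1.09, 0.88 | -0.0137, 0.0059, -0.0014
-0.17, 1.09, 0.88 | -0.0136, 0.0061, -0.0016
```

Request:
drive_tool:
  plan: [-0.17, 1.1, 0.88, -0.0145, 0.002, 0.002, 255, -0.17, 1.1, 0.88, -0.0145, 0.0022, 0.002, 255, -0.17, 1.1, 0.88, -0.0145, 0.0024, 0.002, 255, -0.17, 1.1, 0.88, -0.0145, 0.0026, 0.002, 255, -0.17, 1.1, 0.88, -0.0145, 0.0028, 0.002, 255, -0.17, 1.1, 0.88, -0.0145, 0.003, 0.002, 255, -0.17, 1.1, 0.88, -0.0145, 0.0033, 0.0015, 255, -0.17, 1.1, 0.88, -0.0145, 0.0035, 0.0015, 255, -0.17, 1.1, 0.88, -0.0145, 0.0037, 0.001, 255, -0.17, 1.1, 0.88, -0.0145, 0.004, 0.001, 255]
  grip_force: 70

```text
time: 5.75
tcp_pos: [0.5535, -0.0609, 0.1068]
orientation: [3.129, -0.194, 1.372]
wrist_force: [0.6, 0.9, -1.5]
gripper_width: 0.375
grasp_force: 69.5
```

Request:
drive_tool:
  plan: [-0.17, 1.1, 0.88, -0.0145, 0.0042, 0.0005, 255, -0.17, 1.1, 0.88, -0.0145, 0.0044, 0.0005, 255, -0.17, 1.1, 0.88, -0.0143, 0.0046, 0, 255, -0.17, 1.1, 0.88, -0.0142, 0.0048, 0, 255, -0.17, 1.1, 0.88, -0.0141, 0.005, 0, 255, -0.17, 1.1, 0.88, -0.014, 0.0052, -0.0005, 255, -0.17, 1.1, 0.88, -0.014, 0.0055, -0.001, 255, -0.17, 1.1, 0.88, -0.0139, 0.0057, -0.001, 255, -0.17, 1.1, 0.88, -0.0137, 0.0059, -0.0015, 255, -0.17, 1.1, 0.88, -0.0136, 0.006, -0.0015, 255]

```text
time: 6.58
tcp_pos: [0.5668, -0.2067, 0.0724]
orientation: [-3.138, -0.388, 1.212]
wrist_force: [-0.5, -0.4, -2.1]
gripper_width: 0.379
grasp_force: 69.5
```

Run:
```python
from h import *
where()
im=get_image("scene");c=im["color"][195:295,275:400];cv2.imwrite("pics/stage.png",cv2.resize(c,None,fx=6,fy=6,interpolation=cv2.INTER_CUBIC)[:,:,::-1])
u=np.array([np.cos(np.radians(22)),np.sin(np.radians(22))])
f=np.array([-32.25,45.1])+70*u;p,r=tcp_for(*f,22);plan(p,r,1);print(get_state()["joint_positions"])
```

```text
t 6.58 F_H [31.96  0.34 73.36] tilt 22.21 yawerr -0.13 F_lamp [-0.54  0.32 -2.1 ] grip 69.5 w 0.379
0.04, 0.10, -0.50 | 0.0060, -0.0009, 0.0032
[ 0.4756  0.7776  0.0589  1.7017 -0.5889  0.8203  0.5953]
```

View pics/stage.png

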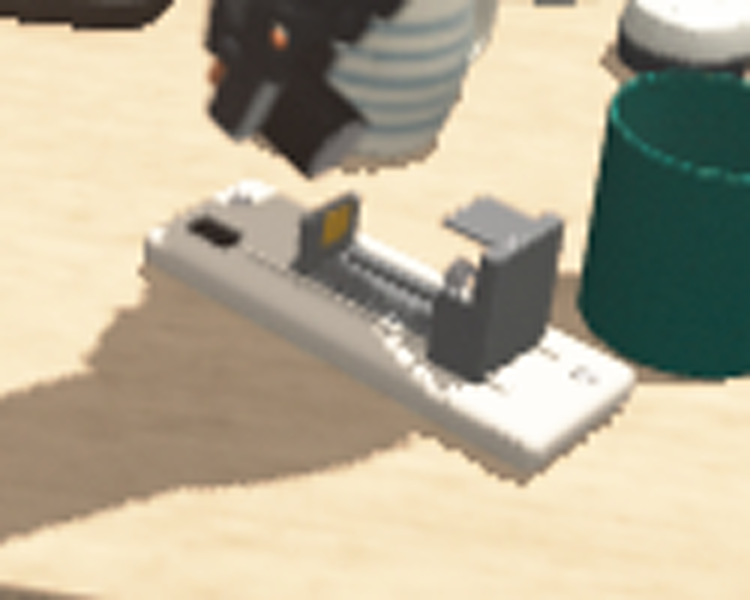

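The staged view shows the cell tilted above and behind the wall (wall at crop (330,230)), with the hood clear at (480,220). Next it slides in along its axis.

Run:
```python
from h import *
where()
u=np.array([np.cos(np.radians(22)),np.sin(np.radians(22))])
for k in(60,24):
    f=np.array([-32.25,45.1])+k*u;p,r=tcp_for(*f,22);print(k);plan(p,r,1)
```

```text
t 6.63 F_H [25.85 -0.52 72.14] tilt 21.90 yawerr -0.53 F_lamp [-4.74 -2.28 -2.4 ] grip 69.5 w 0.379
60
0.04, 0.10, -0.50 | -0.0040, -0.0008, 0.0032
24
0.04, 0.10, -0.50 | -0.0400, -0.0005, 0.0033
```

Request:
drive_tool:
  plan: [0, 0.1, -0.25, -0.003, -0.0005, 0.0015, 255, 0, 0, -0.25, -0.006, 0, 0.0018, 255, 0, 0, 0, -0.006, 0, 0, 255, 0, 0, 0, -0.006, 0, 0, 255, 0, 0, 0, -0.006, 0, 0, 255, 0, 0, 0, -0.006, 0, 0, 255, 0, 0, 0, -0.005, 0, 0, 255, 0, 0, 0, -0.002, 0, 0, 255, 0, 0, 0, 0, 0, 0, 255, 0, 0, 0, 0, 0, 0, 255]

```text
time: 7.47
tcp_pos: [0.5552, -0.2394, 0.0561]
orientation: [3.139, -0.389, 1.224]
wrist_force: [-0.8, -0.5, -2.0]
gripper_width: 0.383
grasp_force: 69.5
```

Run:
```python
from h import *
where()
im=get_image("scene");c=im["color"][195:295,275:400];cv2.imwrite("pics/slide.png",cv2.resize(c,None,fx=6,fy=6,interpolation=cv2.INTER_CUBIC)[:,:,::-1])
u=np.array([np.cos(np.radians(22)),np.sin(np.radians(22))])
for k in(14,):
    f=np.array([-32.25,45.1])+k*u;p,r=tcp_for(*f,22);print(k);plan(p,r,1)
where()
```

```text
t 7.47 F_H [-2.72 -0.5  56.95] tilt 22.29 yawerr 0.54 F_lamp [-0.75  0.55 -2.02] grip 69.5 w 0.383
14
-0.05, -0.30, 0.52 | -0.0182, -0.0003, -0.0000
t 7.52 F_H [-2.4  -0.55 57.02] tilt 22.30 yawerr 0.57 F_lamp [ 0.9  -0.18 -1.56] grip 69.5 w 0.379
```

View pics/slide.png

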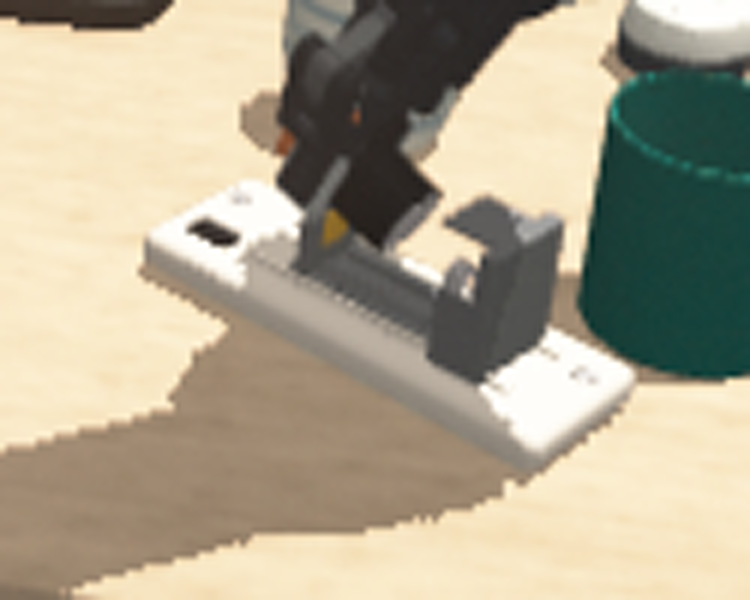

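Slide view: the flat face is edge-on, from (440,195) to (385,248) in the crop. The hood's front edge is at about (445,220)–(485,197), and there is clearance. Next I'll cross-check the flat end against that.

Run:
```python
from h import *
im=get_image("scene")
for n,c in(("top",(440,195)),("bot",(385,248)),("mid",(412,221))):
    q=((c[0]+.5)/6-.5+275,(c[1]+.5)/6-.5+195)
    a=im["world_from_camera"][:3,3];d=ray(im,q,0)-a;y=RL[:,1];P0=LC+RL@np.array([HX,HY,0])
    P=a+d*((P0-a)@y)/(d@y);print(n,1e3*RL.T@(P-P0))
where()
```

```text
top [-13.4389   0.      75.5486]
bot [ 7.5218 -0.     41.7659]
mid [-2.8852 -0.     59.0461]
t 7.57 F_H [-2.24 -0.55 57.05] tilt 22.30 yawerr 0.58 F_lamp [-0.35 -0.92 -1.25] grip 69.5 w 0.379
```

Request:
drive_tool:
  plan: [0, -0.15, 0.25, -0.003, -0.0002, 0, 255, 0, -0.15, 0.25, -0.003, -0.0001, 0, 255, 0, 0, 0, -0.003, 0, 0, 255, 0, 0, 0, -0.003, 0, 0, 255, 0, 0, 0, -0.002, 0, 0, 255, 0, 0, 0, -0.002, 0, 0, 255, 0, 0, 0, -0.001, 0, 0, 255, 0, 0, 0, -0.001, 0, 0, 255, 0, 0, 0, 0, 0, 0, 255, 0, 0, 0, 0, 0, 0, 255]

```text
time: 8.4
tcp_pos: [0.5491, -0.2549, 0.0493]
orientation: [-3.141, -0.384, 1.215]
wrist_force: [-0.1, 0.4, -1.2]
gripper_width: 0.379
grasp_force: 69.5
```

```bash
python3 -c "
from h import *
where()"
```

```text
t 8.40 F_H [-19.45   0.13  50.34] tilt 21.98 yawerr -0.00 F_lamp [ 0.36  0.26 -1.18] grip 69.5 w 0.379
```

Request:
drive_tool:
  plan: [0, 0, 0, -0.001, 0, 0, 255, 0, 0, 0, -0.001, 0, 0, 255, 0, 0, 0, -0.001, 0, 0, 255, 0, 0, 0, -0.001, 0, 0, 255, 0, 0, 0, -0.001, 0, 0, 255, 0, 0, 0, -0.001, 0, 0, 255, 0, 0, 0, 0, 0, 0, 255, 0, 0, 0, 0, 0, 0, 255, 0, 0, 0, 0, 0, 0, 255, 0, 0, 0, 0, 0, 0, 255]

```text
time: 9.23
tcp_pos: [0.5471, -0.2602, 0.047]
orientation: [-3.141, -0.383, 1.215]
wrist_force: [0.3, -0.0, -1.1]
gripper_width: 0.378
grasp_force: 69.5
```

```bash
python3 -c "
from h import *
where()"
```

```text
t 9.23 F_H [-25.06   0.15  48.08] tilt 21.97 yawerr 0.00 F_lamp [ 0.11 -0.33 -1.08] grip 69.5 w 0.378
```

Request:
drive_tool:
  plan: [0, 0, 0, -0.0005, 0, 0, 255, 0, 0, 0, -0.0005, 0, 0, 255, 0, 0, 0, -0.0005, 0, 0, 255, 0, 0, 0, -0.0005, 0, 0, 255, 0, 0, 0, -0.0005, 0, 0, 255, 0, 0, 0, 0, 0, 0, 255, 0, 0, 0, 0, 0, 0, 255, 0, 0, 0, 0, 0, 0, 255, 0, 0, 0, 0, 0, 0, 255, 0, 0, 0, 0, 0, 0, 255]

```text
time: 10.07
tcp_pos: [0.5465, -0.262, 0.0464]
orientation: [-3.141, -0.384, 1.215]
wrist_force: [0.4, 4.2, 4.0]
gripper_width: 0.378
grasp_force: 69.7
```

```bash
python3 -c "
from h import *
where()"
```

```text
t 10.07 F_H [-26.94   0.06  47.43] tilt 22.01 yawerr 0.02 F_lamp [4.06 1.03 4.01] grip 69.7 w 0.378
```

Run:
```python
from h import *
st=get_state();print(RL.T@st["torque"],RL.T@st["wrist_force"])
a=get_image("scene")["color"][205:275,290:385];b=get_image("top")["color"][165:235,290:385]
f=lambda c:cv2.resize(c,None,fx=6,fy=6,interpolation=cv2.INTER_CUBIC)[:,:,::-1]
o=f(a);cv2.imwrite("pics/feel.png",cv2.resize(a,(800,590),interpolation=cv2.INTER_CUBIC)[:,:,::-1])
```

```text
[ 0.1912 -0.4214 -0.0084] [4.0551 1.03   4.0079]
```

View pics/feel.png

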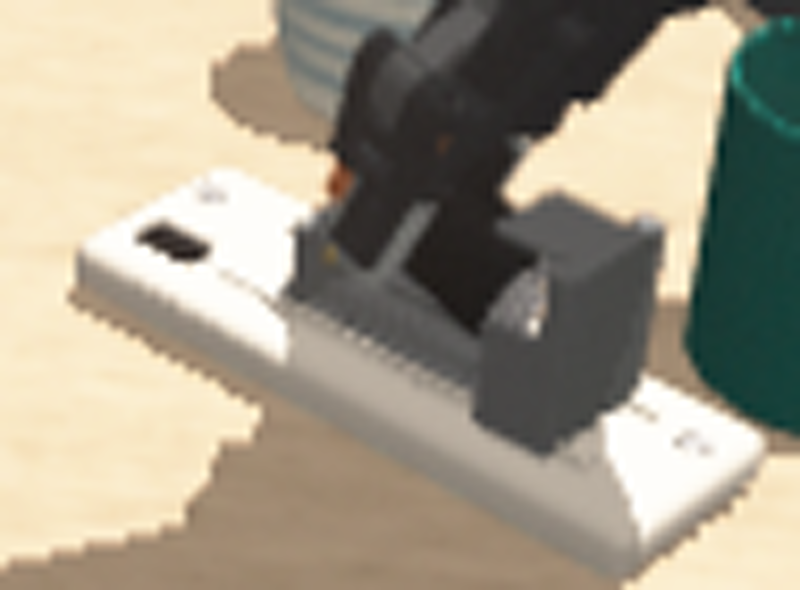

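Feel view: the flat end is at the hood mouth between the cheeks (crop (515,300)) and the finger is clear of the wall. The upward force suggests something else is touching as well, so I'll lift 1.5 mm and compare.

Request:
drive_tool:
  plan: [0, 0, 0, 0.0003, 0, -0.0007, 255, 0, 0, 0, 0.0003, 0, -0.0007, 255, 0, 0, 0, 0, 0, 0, 255, 0, 0, 0, 0, 0, 0, 255, 0, 0, 0, 0, 0, 0, 255, 0, 0, 0, 0, 0, 0, 255, 0, 0, 0, 0, 0, 0, 255, 0, 0, 0, 0, 0, 0, 255, 0, 0, 0, 0, 0, 0, 255, 0, 0, 0, 0, 0, 0, 255]

```text
time: 11.0
tcp_pos: [0.5462, -0.2623, 0.0474]
orientation: [-3.14, -0.383, 1.215]
wrist_force: [1.8, 3.1, -2.7]
gripper_width: 0.378
grasp_force: 69.6
```

```bash
python3 -c "
from h import *
where();st=get_state();print(RL.T@st['torque'],RL.T@st['wrist_force'])"
```

```text
t 11.00 F_H [-27.39   0.27  48.53] tilt 21.97 yawerr -0.01 F_lamp [ 3.53 -0.63 -2.72] grip 69.6 w 0.378
[-0.0805 -0.1797 -0.0503] [ 3.5314 -0.634  -2.7202]
```

Request:
drive_tool:
  plan: [0, 0, 0, -0.0007, 0, 0.0001, 255, 0, 0, 0, -0.0007, 0, 0.0001, 255, 0, 0, 0, -0.0007, 0, 0.0001, 255, 0, 0, 0, -0.0007, 0, 0.0001, 255, 0, 0, 0, -0.0007, 0, 0.0001, 255, 0, 0, 0, -0.0005, 0, 0, 255, 0, 0, 0, -0.0005, 0, 0, 255, 0, 0, 0, 0, 0, 0, 255, 0, 0, 0, 0, 0, 0, 255, 0, 0, 0, 0, 0, 0, 255]

```text
time: 11.83
tcp_pos: [0.5453, -0.265, 0.0465]
orientation: [-3.141, -0.386, 1.216]
wrist_force: [-0.1, 6.0, 5.2]
gripper_width: 0.378
grasp_force: 69.8
```

```bash
python3 -c "
from h import *
where();st=get_state();print(RL.T@st['torque'],RL.T@st['wrist_force'])"
```

```text
t 11.83 F_H [-30.16   0.08  47.52] tilt 22.10 yawerr 0.05 F_lamp [5.6  2.19 5.15] grip 69.8 w 0.378
[ 0.2592 -0.902   0.0582] [5.6027 2.1902 5.1521]
```

Request:
drive_tool:
  plan: [0, 0, 0, -0.0005, 0, 0, 255, 0, 0, 0, -0.0005, 0, 0, 255, 0, 0, 0, -0.0005, 0, 0, 255, 0, 0, 0, -0.0005, 0, 0, 255, 0, 0, 0, -0.0005, 0, 0, 255, 0, 0, 0, -0.0005, 0, 0, 255, 0, 0, 0, -0.0004, 0, 0, 255, 0, 0, 0, 0, 0, 0, 255, 0, 0, 0, 0, 0, 0, 255, 0, 0, 0, 0, 0, 0, 255]

```text
time: 12.67
tcp_pos: [0.5447, -0.2668, 0.0461]
orientation: [-3.141, -0.388, 1.217]
wrist_force: [-0.5, 6.9, 7.6]
gripper_width: 0.379
grasp_force: 70.1
```

```bash
cat >> h.py <<'E'
def spring():
    st=get_state();p,r=pose(st); f=1e3*(RL.T@(p+r.apply([A,0,D])-LC))-1e3*np.array([HX,HY,0]); u=RL.T@r.as_matrix()[:,0];t=u[2]/np.hypot(u[0],u[1])
    print("s pos %.2f  s force %.2f"%(-23.75-(f[0]+(f[2]-45.1)*t),((RL.T@st["wrist_force"])[0]-2.5)/.6)); where()
E
python3 -c "
from h import *
spring()"
```

```text
s pos 7.55  s force 6.35
t 12.67 F_H [-32.08   0.06  47.01] tilt 22.23 yawerr 0.10 F_lamp [6.31 2.91 7.6 ] grip 70.1 w 0.379
```

Run:
```python
from h import *
p0,r0=tcp_for(-32.08,47,22.2);p1,r1=tcp_for(-32.9,46.8,12);plan(p1,r1,8,p0,r0)
print();p2,r2=tcp_for(-32.8,46.3,2);plan(p2,r2,8,p1,r1)
```

```text
-0.00, -1.28, -0.00 | -0.0006, -0.0000, 0.0008
-0.00, -1.28, -0.00 | -0.0005, -0.0000, 0.0008
-0.00, -1.28, -0.00 | -0.0005, -0.0000, 0.0008
-0.00, -1.28, -0.00 | -0.0005, -0.0000, 0.0008
-0.00, -1.28, -0.00 | -0.0005, -0.0000, 0.0008
-0.00, -1.28, -0.00 | -0.0005, -0.0000, 0.0009
-0.00, -1.28, -0.00 | -0.0004, -0.0000, 0.0009
-0.00, -1.28, -0.00 | -0.0004, -0.0000, 0.0009

0.00, -1.25, -0.00 | -0.0004, -0.0000, 0.0009
0.00, -1.25, -0.00 | -0.0004, -0.0000, 0.0009
0.00, -1.25, -0.00 | -0.0004, -0.0000, 0.0009
0.00, -1.25, -0.00 | -0.0004, -0.0000, 0.0009
0.00, -1.25, -0.00 | -0.0004, -0.0000, 0.0009
0.00, -1.25, -0.00 | -0.0003, -0.0000, 0.0009
0.00, -1.25, -0.00 | -0.0003, -0.0000, 0.0009
0.00, -1.25, -0.00 | -0.0003, -0.0000, 0.0009
```

Request:
drive_tool:
  plan: [0, -1.28, 0, -0.0006, -0.0002, 0.0008, 255, 0, -1.28, 0, -0.0006, -0.0002, 0.0008, 255, 0, -1.28, 0, -0.0006, -0.0001, 0.0008, 255, 0, -1.28, 0, -0.0005, 0, 0.0008, 255, 0, -1.28, 0, -0.0005, 0, 0.0008, 255, 0, -1.28, 0, -0.0005, 0, 0.0008, 255, 0, -1.28, 0, -0.0004, 0, 0.0009, 255, 0, -1.28, 0, -0.0004, 0, 0.0009, 255, 0, 0, 0, 0, 0, 0, 255, 0, 0, 0, 0, 0, 0, 255]

```text
time: 13.5
tcp_pos: [0.5445, -0.2682, 0.0377]
orientation: [3.141, -0.208, 1.218]
wrist_force: [1.5, 7.0, 3.8]
gripper_width: 0.377
grasp_force: 70.1
```

```bash
python3 -c "
from h import *
spring()"
```

```text
s pos 8.63  s force 7.68
t 13.50 F_H [-32.59  -0.29  46.1 ] tilt 11.91 yawerr 0.18 F_lamp [7.11 0.99 3.83] grip 70.1 w 0.377
```

Run:
```python
from h import *
p1,r1=tcp_for(-32.59,46.1,11.9);p2,r2=tcp_for(-32.4,45.8,2);plan(p2,r2,8,p1,r1)
```

```text
0.00, -1.24, 0.00 | -0.0004, 0.0000, 0.0008
0.00, -1.24, 0.00 | -0.0004, 0.0000, 0.0008
0.00, -1.24, 0.00 | -0.0004, 0.0000, 0.0009
0.00, -1.24, 0.00 | -0.0004, 0.0000, 0.0009
0.00, -1.24, 0.00 | -0.0003, 0.0000, 0.0009
0.00, -1.24, 0.00 | -0.0003, 0.0000, 0.0009
0.00, -1.24, 0.00 | -0.0003, 0.0000, 0.0009
0.00, -1.24, 0.00 | -0.0003, 0.0000, 0.0009
```

Request:
drive_tool:
  plan: [0, -1.24, 0, -0.0004, 0, 0.0008, 255, 0, -1.24, 0, -0.0004, 0, 0.0008, 255, 0, -1.24, 0, -0.0004, 0, 0.0009, 255, 0, -1.24, 0, -0.0004, 0, 0.0009, 255, 0, 0, 0, 0, 0, 0, 255, 0, 0, 0, 0, 0, 0, 255, 0, 0, 0, 0, 0, 0, 255, 0, 0, 0, 0, 0, 0, 255, 0, 0, 0, 0, 0, 0, 255, 0, 0, 0, 0, 0, 0, 255]

```text
time: 14.33
tcp_pos: [0.5442, -0.2692, 0.0339]
orientation: [3.141, -0.122, 1.217]
wrist_force: [1.7, 7.6, 3.4]
gripper_width: 0.374
grasp_force: 70.1
```

```bash
python3 -c "
from h import *
spring()"
```

```text
s pos 8.96  s force 8.64
t 14.33 F_H [-32.79  -0.36  45.74] tilt 6.99 yawerr 0.14 F_lamp [7.68 1.03 3.45] grip 70.1 w 0.374
```

Request:
drive_tool:
  plan: [0, -1.24, 0, -0.0003, 0, 0.0009, 255, 0, -1.24, 0, -0.0002, 0, 0.0009, 255, 0, -1.24, 0, -0.0002, 0, 0.0009, 255, 0, -1.24, 0, -0.0002, 0, 0.0009, 255, 0, 0, 0, 0, 0, 0, 255, 0, 0, 0, 0, 0, 0, 255, 0, 0, 0, 0, 0, 0, 255, 0, 0, 0, 0, 0, 0, 255, 0, 0, 0, 0, 0, 0, 255, 0, 0, 0, 0, 0, 0, 255]

```text
time: 15.17
tcp_pos: [0.544, -0.2699, 0.0304]
orientation: [3.141, -0.035, 1.217]
wrist_force: [2.0, 8.9, 5.6]
gripper_width: 0.379
grasp_force: 70.3
```

```bash
python3 -c "
from h import *
spring()"
```

```text
s pos 8.55  s force 10.96
t 15.17 F_H [-32.32  -0.38  45.73] tilt 2.02 yawerr 0.14 F_lamp [9.08 1.26 5.61] grip 70.3 w 0.379
```

Request:
drive_tool:
  plan: [0, 0, 0, 0.0003, 0, 0, 255, 0, 0, 0, 0.0003, 0, 0, 255, 0, 0, 0, 0.0003, 0, 0, 255, 0, 0, 0, 0, 0, 0, 255, 0, 0, 0, 0, 0, 0, 255, 0, 0, 0, 0, 0, 0, 255, 0, 0, 0, 0, 0, 0, 255, 0, 0, 0, 0, 0, 0, 255, 0, 0, 0, 0, 0, 0, 255, 0, 0, 0, 0, 0, 0, 255]

```text
time: 16.0
tcp_pos: [0.544, -0.2698, 0.0304]
orientation: [3.141, -0.034, 1.217]
wrist_force: [1.2, 6.8, 4.6]
gripper_width: 0.373
grasp_force: 70.3
```

```bash
python3 -c "
from h import *
spring()
a=get_image('scene')['color'][205:275,290:385];cv2.imwrite('pics/seat.png',cv2.resize(a,(800,590),interpolation=cv2.INTER_CUBIC)[:,:,::-1])"
```

```text
s pos 8.47  s force 7.11
t 16.00 F_H [-32.24  -0.35  45.77] tilt 1.96 yawerr 0.11 F_lamp [6.77 1.23 4.64] grip 70.3 w 0.373
```

View pics/seat.png

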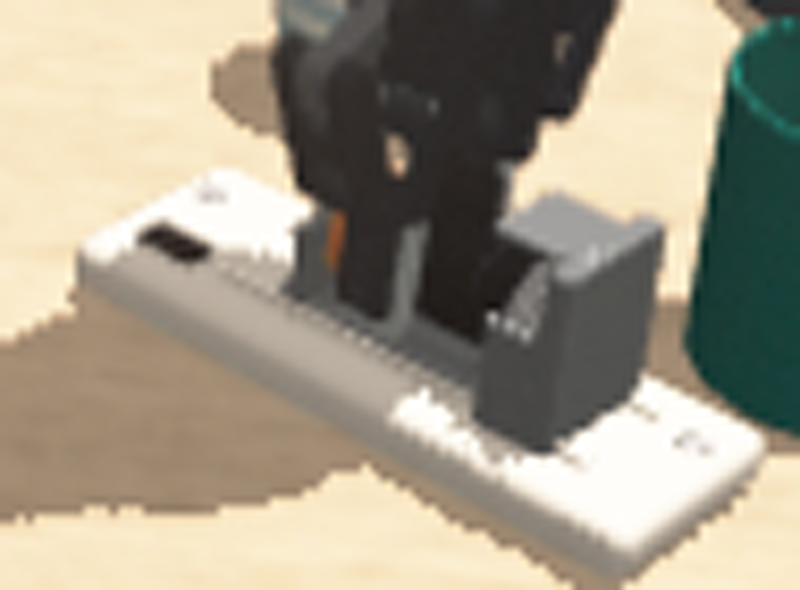

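The seat view shows the cell level between wall and hood, with the copper band just inside the wall at crop (338,240). Next: the last 2° and press down.

Request:
drive_tool:
  plan: [0, -0.7, 0, 0.0001, 0, 0.0005, 255, 0, -0.7, 0, 0.0001, 0, 0.0005, 255, 0, -0.6, 0, 0.0001, 0, 0.0005, 255, 0, 0, 0, 0, 0, 0.0003, 255, 0, 0, 0, 0, 0, 0, 255, 0, 0, 0, 0, 0, 0, 255, 0, 0, 0, 0, 0, 0, 255, 0, 0, 0, 0, 0, 0, 255, 0, 0, 0, 0, 0, 0, 255, 0, 0, 0, 0, 0, 0, 255]

```text
time: 16.88
tcp_pos: [0.5438, -0.2705, 0.0299]
orientation: [3.14, 0.001, 1.216]
wrist_force: [-0.4, 7.3, 11.3]
gripper_width: 0.375
grasp_force: 71.1
```

```bash
python3 -c "
from h import *
spring();print(RL.T@get_state()['torque'])"
```

```text
s pos 8.59  s force 7.02
t 16.88 F_H [-32.34  -0.38  46.64] tilt -0.07 yawerr 0.04 F_lamp [ 6.71  2.96 11.27] grip 71.1 w 0.375
[ 0.6315 -1.3196 -0.0637]
```

Request:
drive_tool:
  plan: [0, 0, 0, 0.0005, 0, 0, 255, 0, 0, 0, 0.0005, 0, 0, 255, 0, 0, 0, 0, 0, 0, 255, 0, 0, 0, 0, 0, 0, 150, 0, 0, 0, 0, 0, 0, 140, 0, 0, 0, 0, 0, 0, 130, 0, 0, 0, 0, 0, 0, 120, 0, 0, 0, 0, 0, 0, 110, 0, 0, 0, 0, 0, 0, 110, 0, 0, 0, 0, 0, 0, 110]
  grip_force: 30

```text
time: 17.72
tcp_pos: [0.5428, -0.2704, 0.0274]
orientation: [-3.141, 0.004, 1.215]
wrist_force: [-0.3, 0.4, -0.2]
gripper_width: 0.569
grasp_force: 0.0
```

```bash
python3 -c "
from h import *
spring();print(RL.T@get_state()['torque'])"
```

```text
s pos 8.86  s force -3.62
t 17.72 F_H [-32.61   0.63  44.26] tilt -0.22 yawerr 0.02 F_lamp [ 0.33  0.39 -0.15] grip 0.0 w 0.569
[-0.0063 -0.0427  0.0275]
```

Request:
drive_tool:
  plan: [0, 0, 0, 0, 0, -0.004, 110, 0, 0, 0, 0, 0, -0.008, 110, 0, 0, 0, 0, 0, -0.009, 110, 0, 0, 0, 0, 0, -0.009, 110, 0, 0, 0, 0, 0, -0.009, 110, 0, 0, 0, 0, 0, -0.009, 110, 0, 0, 0, 0, 0, -0.009, 110, 0, 0, 0, 0, 0, -0.008, 110, 0, 0, 0, 0, 0, 0, 200, 0, 0, 0, 0, 0, 0, 255]
  grip_force: 30

```text
time: 18.55
tcp_pos: [0.5433, -0.27, 0.0932]
orientation: [3.141, 0.003, 1.215]
wrist_force: [-0.5, -0.1, -0.8]
gripper_width: 0.296
grasp_force: 0.0
```

Run:
```python
from h import *
where();p,r=pose();print(p,1e3*(RL.T@(p-LC)))
a=get_image('scene')['color'][205:275,290:385];b=get_image('top')["color"][170:230,300:370]
o=np.zeros((520,800,3),np.uint8);f=lambda c,k:cv2.resize(c,None,fx=k,fy=k,interpolation=cv2.INTER_CUBIC)[:,:,::-1]
x=f(a,5);o[:x.shape[0],:x.shape[1]]=x;y=f(b,4);o[:y.shape[0],480:480+y.shape[1]]=y
cv2.imwrite("pics/rel.png",o)
```

```text
t 18.55 F_H [-32.08   0.3  110.05] tilt -0.19 yawerr 0.02 F_lamp [-0.24  0.43 -0.75] grip 0.0 w 0.296
[ 0.5433 -0.27    0.0932] [-0.1405  0.609  93.2225]
```

View pics/rel.png

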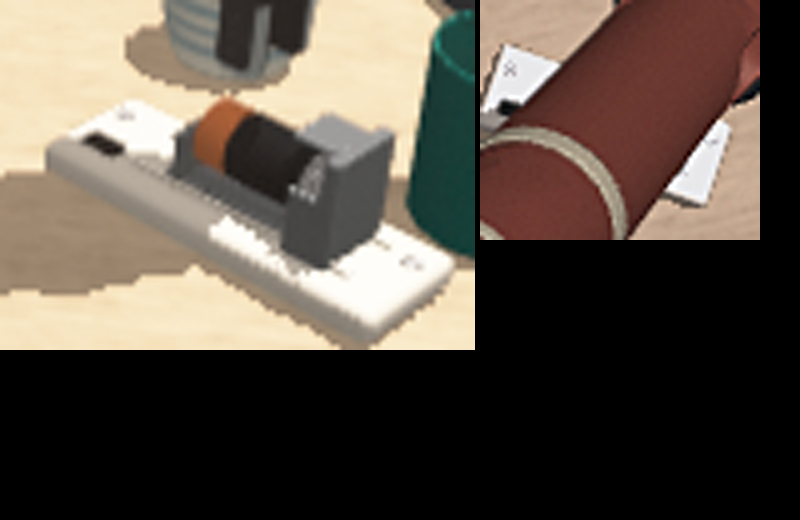

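The release view shows the cell lying behind the wall with its flat end under the hood, apparently level. I'll check its height by touching both ends from above with shut fingers, which also presses it home.

Request:
drive_tool:
  plan: [0, 0, 0, 0.006, 0, 0.004, 255, 0, 0, 0, 0.006, 0, 0.005, 255, 0, 0, 0, 0, 0, 0.005, 255, 0, 0, 0, 0, 0, 0.005, 255, 0, 0, 0, 0, 0, 0.004, 255, 0, 0, 0, 0, 0, 0.003, 255, 0, 0, 0, 0, 0, 0.001, 255, 0, 0, 0, 0, 0, 0, 255, 0, 0, 0, 0, 0, 0, 255, 0, 0, 0, 0, 0, 0, 255]

```text
time: 19.48
tcp_pos: [0.5473, -0.259, 0.0658]
orientation: [-3.141, 0.003, 1.215]
wrist_force: [0.2, -0.4, 1.1]
gripper_width: -0.001
grasp_force: 0.0
```

Request:
drive_tool:
  plan: [0, 0, 0, 0, 0, 0.0005, 255, 0, 0, 0, 0, 0, 0.0005, 255, 0, 0, 0, 0, 0, 0.0005, 255, 0, 0, 0, 0, 0, 0.0005, 255, 0, 0, 0, 0, 0, 0.0005, 255, 0, 0, 0, 0, 0, 0, 255, 0, 0, 0, 0, 0, 0, 255, 0, 0, 0, 0, 0, 0, 255, 0, 0, 0, 0, 0, 0, 255, 0, 0, 0, 0, 0, 0, 255]

```text
time: 20.32
tcp_pos: [0.5472, -0.2587, 0.0634]
orientation: [-3.141, 0.003, 1.215]
wrist_force: [-0.8, 1.6, 5.6]
gripper_width: 0.001
grasp_force: 2.6
```

Request:
drive_tool:
  plan: [0, 0, 0, 0, 0, 0.0005, 255, 0, 0, 0, 0, 0, 0.0005, 255, 0, 0, 0, 0, 0, 0.0005, 255, 0, 0, 0, 0, 0, 0, 255, 0, 0, 0, 0, 0, 0, 255, 0, 0, 0, 0, 0, 0, 255, 0, 0, 0, 0, 0, 0, 255, 0, 0, 0, 0, 0, 0, 255, 0, 0, 0, 0, 0, 0, 255, 0, 0, 0, 0, 0, 0, 255]

```text
time: 21.15
tcp_pos: [0.5473, -0.2588, 0.0632]
orientation: [3.142, 0.003, 1.215]
wrist_force: [-3.8, 3.7, 13.6]
gripper_width: 0.004
grasp_force: 6.3
```

Request:
drive_tool:
  plan: [0, 0, 0, 0, 0, -0.003, 255, 0, 0, 0, 0, 0, -0.003, 255, 0, 0, 0, -0.006, 0, 0, 255, 0, 0, 0, -0.007, 0, 0, 255, 0, 0, 0, -0.007, 0, 0, 255, 0, 0, 0, -0.006, 0, 0, 255, 0, 0, 0, 0, 0, 0.002, 255, 0, 0, 0, 0, 0, 0.0015, 255, 0, 0, 0, 0, 0, 0, 255, 0, 0, 0, 0, 0, 0, 255]

```text
time: 21.98
tcp_pos: [0.5382, -0.2825, 0.0638]
orientation: [-3.14, 0.003, 1.216]
wrist_force: [-0.2, -0.5, -0.5]
gripper_width: -0.004
grasp_force: 0.0
```

Request:
drive_tool:
  plan: [0, 0, 0, 0, 0, 0.0005, 255, 0, 0, 0, 0, 0, 0.0005, 255, 0, 0, 0, 0, 0, 0.0005, 255, 0, 0, 0, 0, 0, 0.0005, 255, 0, 0, 0, 0, 0, 0.0005, 255, 0, 0, 0, 0, 0, 0, 255, 0, 0, 0, 0, 0, 0, 255, 0, 0, 0, 0, 0, 0, 255, 0, 0, 0, 0, 0, 0, 255, 0, 0, 0, 0, 0, 0, 255]

```text
time: 22.82
tcp_pos: [0.5385, -0.2827, 0.0632]
orientation: [-3.142, 0.002, 1.216]
wrist_force: [-1.1, 2.2, 8.9]
gripper_width: -0.001
grasp_force: 4.5
```

Both ends stop at the same height (63.2 mm against a nominal 62.2), so the cell is level and home. I'll retreat.

Request:
drive_tool:
  plan: [0, 0, 0, 0, 0, -0.003, 255, 0, 0, 0, 0, 0, -0.008, 255, 0, 0, 0, 0, 0, -0.012, 255, 0, 0, 0, 0, 0, -0.015, 255, 0, 0, 0, 0, 0, -0.015, 255, 0, 0, 0, 0, 0, -0.015, 255, 0, 0, 0, 0, 0, -0.01, 255, 0, 0, 0, 0, 0, 0, 255, 0, 0, 0, 0, 0, 0, 255, 0, 0, 0, 0, 0, 0, 255]

```text
time: 23.65
tcp_pos: [0.5378, -0.2825, 0.139]
orientation: [-3.139, 0.003, 1.215]
wrist_force: [0.0, -0.5, -0.5]
gripper_width: 0.0
grasp_force: 0.0
```

```bash
python3 -c "
from h import *
where();print(close_job())"
```

```text
t 23.65 F_H [-45.67   1.09 155.78] tilt -0.17 yawerr 0.02 F_lamp [-0.44 -0.2  -0.47] grip 0.0 w 0.000
the job is handed in; nothing more can be done
None
```

The cell is in the lamp's holder, released and level (both ends stopped at the same height, about 1 mm above nominal when pressed from above), and the job was handed in at about 24 s; the hand-in returned no verdict.

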